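Load the biscuit stamps into the bath and start the wash

TASK

Load the ultrasonic bath with every biscuit stamp: lift the ones on the hook rail up and off their hooks without tearing at them, take the ones left on the turntable too, and stand each upright in its own place in the basin, foot flat on the floor. When all of them are in, press the start button fully down for a moment and let it go. Leave the glass jar and the flour dredger at the sides where they are.

Things in the scene. Friction and masses are not known exactly. Their poses are not given: they have to be found in the camera images.
- stamp1_grip (a point): Biscuit stamp, 112 mm tall, 160 g: metal foot 26 mm high (round, 52 mm); two legs framing a window 28 mm wide (y), 36 mm high; on top a wooden grip bar 12 mm thick (x), 40 wide (y), 50 tall. Point: in the bar on the stamp's axis, 14 mm below the top, 98 above the foot's underside. z up; pinch the bar along x. Starts on hook1, which passes through the window under the bar; bar square across the hook. May be absent.
- stamp2_grip (a point): Biscuit stamp, 112 mm tall, 160 g: metal foot 26 mm high (square 48 mm, sides along x, y); two legs framing a window 28 mm wide (y), 36 mm high; on top a wooden grip bar 12 mm thick (x), 40 wide (y), 50 tall. Point: in the bar on the stamp's axis, 14 mm below the top, 98 above the foot's underside. z up; pinch the bar along x. Starts on hook2, which passes through the window under the bar; bar square across the hook. May be absent.
- stamp3_grip (a point): Biscuit stamp, 112 mm tall, 160 g: metal foot 26 mm high (round, 52 mm); two legs framing a window 28 mm wide (y), 36 mm high; on top a wooden grip bar 12 mm thick (x), 40 wide (y), 50 tall. Point: in the bar on the stamp's axis, 14 mm below the top, 98 above the foot's underside. z up; pinch the bar along x. Starts on hook3, which passes through the window under the bar; bar square across the hook. May be absent.
- stamp4_grip (a point): Biscuit stamp, 112 mm tall, 160 g: metal foot 26 mm high (square 48 mm, sides along x, y); two legs framing a window 28 mm wide (y), 36 mm high; on top a wooden grip bar 12 mm thick (x), 40 wide (y), 50 tall. Point: in the bar on the stamp's axis, 14 mm below the top, 98 above the foot's underside. z up; pinch the bar along x. Starts standing on the turntable, any yaw. May be absent.
- stamp5_grip (a point): Biscuit stamp, 112 mm tall, 160 g: metal foot 26 mm high (round, 52 mm); two legs framing a window 28 mm wide (y), 36 mm high; on top a wooden grip bar 12 mm thick (x), 40 wide (y), 50 tall. Point: in the bar on the stamp's axis, 14 mm below the top, 98 above the foot's underside. z up; pinch the bar along x. Starts standing on the turntable, any yaw. May be absent.
- stamp6_grip (a point): Biscuit stamp, 112 mm tall, 160 g: metal foot 26 mm high (square 48 mm, sides along x, y); two legs framing a window 28 mm wide (y), 36 mm high; on top a wooden grip bar 12 mm thick (x), 40 wide (y), 50 tall. Point: in the bar on the stamp's axis, 14 mm below the top, 98 above the foot's underside. z up; pinch the bar along x. Starts standing on the turntable, any yaw. May be absent.
- rack: Fixed hook rail: a bar along its y on two posts, with three hooks 80 mm apart pointing to its -x. Origin on the table under the bar. Nothing on it is higher than 122 mm. Each hook is a level 8 mm rod, its axis 108 mm high, reaching 64 mm out from the bar to -x; the end turns up, its top 10 mm above the rod's top.
- turntable_top (a point): Centre of the upper face of a white cake-decorating turntable, 70 mm above the table. The platter is 260 mm across, level, and turns freely at a touch.
- bath: Fixed white ultrasonic bath, x along its length. Origin on the table under the basin's centre. Basin 206 by 136 mm inside (x by y), floor 60 mm and rim 100 mm high; 4 mm dividers as high as the rim make six places of 66 by 66 mm, three along x by two along y, one stamp each, square feet in line with the walls. At the +x end a control block 95 mm high with the start button.
- start_top (a point): Centre of the top of the round start button, 28 mm across, on the bath's control block; it is pressed straight down.
- start (a joint): Travel of the start button: 0 up, 0.006 m fully down; springs back. Fully down takes about 5 N.
- jar: Bystander: closed glass jar 64 mm across, 100 mm high; origin under its centre.
- dredger: Bystander: metal flour dredger 60 mm across, 100 mm high; origin under its centre.
- hook1 (a point): Top of a hook's rod where a stamp's bar rests, 112 mm high, 24 mm short of the hook's end. To free a stamp raise it more than 10 and less than 28 mm (about 19), then draw it at least 58 mm along the rack's -x so that the foot too clears the hook.
- hook2 (a point): Top of a hook's rod where a stamp's bar rests, 112 mm high, 24 mm short of the hook's end. To free a stamp raise it more than 10 and less than 28 mm (about 19), then draw it at least 58 mm along the rack's -x so that the foot too clears the hook.
- hook3 (a point): Top of a hook's rod where a stamp's bar rests, 112 mm high, 24 mm short of the hook's end. To free a stamp raise it more than 10 and less than 28 mm (about 19), then draw it at least 58 mm along the rack's -x so that the foot too clears the hook.
- place1 (a point): Centre of the floor of one of the six places in the bath's basin, 60 mm above the table; 40 mm deep.
- place2 (a point): Centre of the floor of one of the six places in the bath's basin, 60 mm above the table; 40 mm deep.
- place3 (a point): Centre of the floor of one of the six places in the bath's basin, 60 mm above the table; 40 mm deep.
- place4 (a point): Centre of the floor of one of the six places in the bath's basin, 60 mm above the table; 40 mm deep.
- place5 (a point): Centre of the floor of one of the six places in the bath's basin, 60 mm above the table; 40 mm deep.
- place6 (a point): Centre of the floor of one of the six places in the bath's basin, 60 mm above the table; 40 mm deep.
Mind the look-alikes: they are no part of the job. Leave any orange look-alike of the part that bears stamp4_grip alone. What is shaped like the part that bears stamp2_grip but yellow is not meant.

How it is judged:
By the outcome, as a careful person would: the job done as asked, in the order asked, and still so for the second after the job is handed in, with the robot touching nothing.
Of stamp1, stamp2, stamp3 only 2 to 3 are there at a start; the rules pass over those that are not, and their reading is None.
Of stamp4, stamp5, stamp6 only 2 to 3 are there at a start; the rules pass over those that are not, and their reading is None.
At some moment in a run one of stamp4, stamp5, stamp6 may be knocked a few centimetres aside while the robot is not near it.
It also fails if it takes over 210 s, if anything falls off the work surface, if the arm or the gripper's body presses on something with over 40 N, if the wrist force passes 120 N, or if a joint passes its speed limit or range.

ROBOT

A 6-joint arm with a two-finger parallel gripper is mounted at the origin on the work surface. World frame = base frame: x ahead of the robot, y to its left, z up, the work surface at z = 0. Lengths are in m, angles in rad, forces in N, time in s.
With the tool pointing down it reaches from about 0.25 to 0.8 m from the base axis. Payload 3.9 kg.
Tool frame: the origin (TCP) lies midway between the tips of the shut fingers; the grasp point (between the pads) lies 19 mm behind it; z points along the fingers, y is the line along which they close (so a half turn about z gives the same grasp; the last joint's range is limited). The gripper opens to 85 mm and grips with 20 to 120 N. Pads are 22 mm wide; open, the fingers measure 114 mm over their backs; the gripper's body (76 mm by 85 mm) begins 54 mm behind the grasp point. The pads swing forward as they close: fully open they stand 13 mm farther back than shut.
Start: joints at [-1.281, 0.26, -0.138, 1.173, 0, 1.571], TCP at [0.15, -0.503, 0.231] pointing down, gripper open.
Joint ranges: [-2.78, 2.78], [-0.83, 1.72], [-1.28, 1.37], [-1.9, 2.12], [-1.57, 1.48], [-3.14, 3.14]. Speed limits (rad/s): [2.57, 2.57, 3.14, 3.14, 3.14, 3.14].

INTERFACE

Orientations are given as [roll, pitch, yaw] about the fixed x, y, z axes, in that order (R = Rz(yaw) Ry(pitch) Rx(roll)).
In Python, from cell import state, camera, hand_in gives the robot as it stands. The module is installed in compiled form; this text tells all that it offers.
- The arm moves only by the shell command python3 -m inch 'ROWS' [FORCE]. ROWS is JSON, a list of rows, each a list of 3 entries, a list of its own where there are three numbers: the turn, a rotation vector about the world's x, y, z in degrees, then the shift along the world's x, y, z in mm, then the finger opening in mm, from 0 to 85.4. In form: [[[ax, ay, az], [x, y, z], claw], ...]. A call has 1 to 12 rows; each row is the pose to reach, as a shift and turn from the pose commanded when the call began; what a row does not reach only later rows make up. A row lasts 1/12 s, in which the tool goes at most 41.7 mm and 7.16 degrees, less where a joint would pass 70% of its speed; a pose out of reach is approached as far as the arm can. A call with a gripper value outside its range is refused whole. The fingers move at their own pace and stop on an object; FORCE is the grip in N (left out, the last holds). Time passes only in rows, so rows that repeat a pose let the fingers close. It gives the time, the measured TCP pose, the force, the opening and the grip force at its end, in the units of the state.
- state(): the state, without advancing time (a new reading comes with each control period).
- camera(name): name is "side" or "top"; returns a dict with "img" (480x640x3 uint8, blue, green, red), "mtx" (3x3 intrinsics, pixels), "rvec" (rotation vector, rad) and "tvec" (3), from world to camera coordinates, as OpenCV has them. Camera axes: x right, y down, z forward; pixel columns grow to the right and rows downward; lengths in m; the calibration is good to about 2 mm. A picture is of the moment at which its call begins. There is no depth.
- hand_in(): hands the job in; it is judged then, once.
The state is a dict: "time": time; "q": joint angles; "dq": joint speeds; "joint_efforts": joint torques, N m; "ee_pos": TCP position; "eef_rot": TCP orientation; "wrist_force": force on the tool from outside, world axes, zero at the start; "ft_torque": the same for the moment, N m; "width": finger opening in m; "grip_force": force on a finger pad.
Only numpy, scipy, OpenCV 4.12 (cv2) and the standard library are available. Lean on these libraries where they do the work, as an engineer would, in place of code of your own. Each camera call takes 0.05 s, during which the arm holds its last target. There are 200 camera calls.

## Working session

There is one attempt and no reset: what is moved stays moved. The work goes in short steps, Python scripts to look and compute and a shell command to move; the robot and the scene stay as the last step left them, time stands still between calls to the robot, and variables do not carry over. Pictures are saved under pics/ and viewed, at most 14 in all, crops included, and the job is handed in when it is done.

```bash
mkdir -p pics; cat > h.py <<'E'
import numpy as np, cv2
from cell import state, camera, hand_in
def shot(n,f=None):
    c=camera(n)
    if f: cv2.imwrite('pics/'+f,c['img'])
    return c
def ray(c,uv):
    R=cv2.Rodrigues(np.array(c['rvec'],float))[0]; t=np.array(c['tvec'],float).reshape(3)
    p=cv2.undistortPoints(np.array(uv,float).reshape(1,1,2),np.array(c['mtx']),None).reshape(2)
    return -R.T@t, R.T@np.array([p[0],p[1],1])
def plane(c,uv,z):
    o,d=ray(c,uv); return o+d*(z-o[2])/d[2]
def tri(c1,u1,c2,u2):
    o1,d1=ray(c1,u1);o2,d2=ray(c2,u2)
    s=np.linalg.lstsq(np.c_[d1,-d2],o2-o1,rcond=None)[0]
    a=o1+s[0]*d1;b=o2+s[1]*d2
    return (a+b)/2,np.linalg.norm(a-b)
def proj(c,P):
    return cv2.projectPoints(np.array(P,float).reshape(-1,1,3),np.array(c['rvec'],float),np.array(c['tvec'],float),np.array(c['mtx']),None)[0].reshape(-1,2)
E
python3 - <<'E'
from h import *
import pickle
d={n:shot(n,n+'0.png') for n in('top','side')}
pickle.dump(d,open('c0.pkl','wb'))
for n in d: print(n,ray(d[n],(320,240)))
s=state();print(s['ee_pos'],s['eef_rot'],s['width'],s['time'])
E
```

```text
top (array([ 0.50906379, -0.01627315,  1.17573996]), array([ 1.28049602e-01,  7.48053670e-04, -9.91910404e-01]))
side (array([0.43212907, 0.96771874, 1.16305584]), array([ 0.13128152, -0.66149496, -0.7384039 ]))
[ 0.14984979 -0.50251582  0.23056029] [-3.13984383e+00 -2.29807310e-05  2.89806685e-01] 0.08541146698578307 0.1
```

View pics/top0.png

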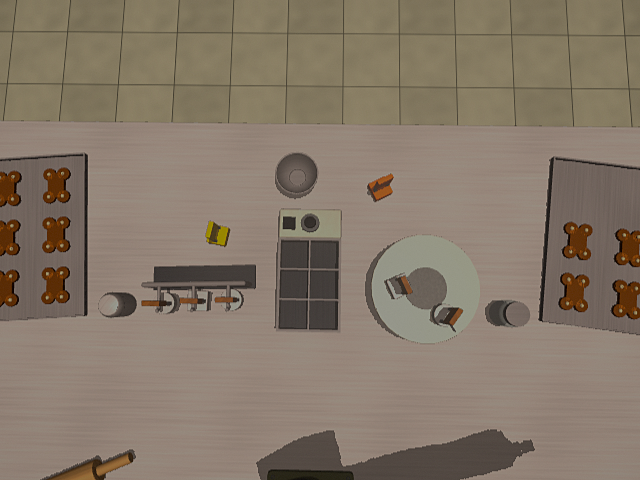

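View pics/side0.png

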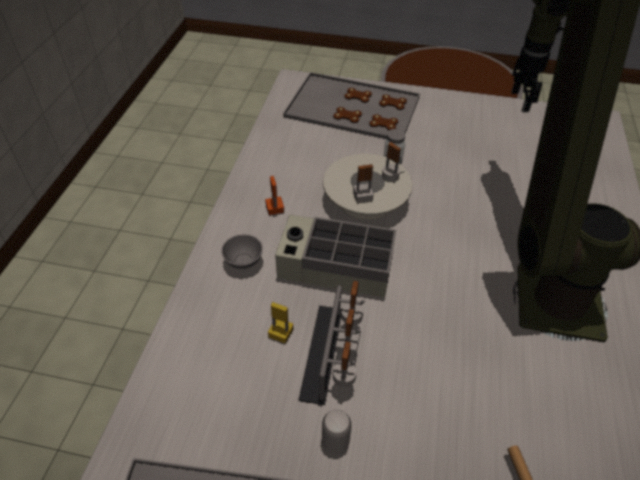

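The top view shows three brown-barred stamps on the rail (≈158,303; 192,300; 228,299) and two on the turntable (≈398,286; 450,317). The bath is at 310,285 with its button at (310,222). The yellow look-alike (217,234) and the orange one (380,187) stand on the table, so neither is meant. I'll confirm this in an enlarged crop.

```bash
python3 - <<'E'
from h import *
import pickle
d=pickle.load(open('c0.pkl','rb'))
t=d['top']['img'];s=d['side']['img']
a=cv2.resize(t[205:345,130:350],None,fx=3.6,fy=3.6,interpolation=cv2.INTER_CUBIC)[:300*2]
b=cv2.resize(t[255:345,360:490],None,fx=3,fy=3,interpolation=cv2.INTER_CUBIC)
cv2.imwrite('pics/a.png',a); 
e=cv2.resize(s[140:390,260:420],None,fx=2.4,fy=2.4,interpolation=cv2.INTER_CUBIC)
H=np.zeros((600,790,3),np.uint8);H[:270,:390]=b;H[:600,395:395+384]=e;cv2.imwrite('pics/b.png',H)
for n in d:
    hsv=cv2.cvtColor(d[n]['img'],cv2.COLOR_BGR2HSV)
    m=cv2.inRange(hsv,(3,110,60),(17,255,255))
    k,l,st,ce=cv2.connectedComponentsWithStats(m)
    for i in range(1,k):
        if 25<st[i,4]<900: print(n,st[i],ce[i].round(1),cv2.mean(hsv,(l==i).astype(np.uint8))[:3], np.round(cv2.minAreaRect(np.argwhere(l==i)[:,::-1].astype(np.float32))[1:][0],1))
E
```

```text
top [ 43 168  26  35 655] [ 55.5 184.9] (13.633587786259541, 236.18320610687022, 92.64274809160305) [34. 25.]
top [  0 171  20  35 518] [  8.2 187.9] (13.694980694980694, 236.60038610038612, 92.43822393822394) [34. 19.]
top [368 174  26  27 392] [381.1 186.9] (11.515306122448978, 181.48979591836732, 131.05612244897958) [18.8 27.3]
top [ 42 216  27  37 682] [ 54.9 234.2] (13.631964809384165, 234.88856304985336, 93.49413489736071) [36. 26.]
top [  0 220  19  35 496] [  7.7 237.1] (13.772177419354838, 237.8548387096774, 92.98387096774194) [34. 18.]
top [564 222  29  38 721] [577.8 240.6] (13.55617198335645, 225.9736477115118, 95.51317614424411) [27.2 36. ]
top [616 229  24  38 649] [628.8 247.5] (13.77657935285054, 232.557781201849, 94.74576271186442) [37. 23.]
top [ 41 267  27  37 716] [ 54.3 285. ] (13.687150837988828, 235.0991620111732, 93.32122905027933) [36. 26.]
top [  0 270  17  37 469] [  7.2 287.8] (13.746268656716417, 237.28571428571428, 92.05117270788912) [36. 16.]
top [560 273  30  39 751] [574.5 292.1] (13.639147802929429, 226.27962716378164, 96.92143808255659) [27.4 37.1]

[... 1387 characters left out ...]
5641025641, 150.23076923076923, 82.76923076923076) [11.5  3.6]
side [359 165  13   4  37] [365.1 166.6] (11.72972972972973, 153.7027027027027, 85.97297297297298) [ 2.7 12.3]
side [265 176  19  39 340] [274.1 200.3] (9.01764705882353, 185.69411764705882, 102.57058823529411) [37.6 16.7]
side [351 281   7  15  85] [354.1 287.8] (11.647058823529411, 157.2, 84.92941176470588) [14.  6.]
side [346 309   8  15  80] [349.8 316.4] (11.3375, 158.9625, 87.67500000000001) [ 6.1 14.8]
side [342 341   8  18  99] [345.9 350.2] (11.303030303030305, 159.010101010101, 87.72727272727273) [ 6.1 17.5]
side [509 446  23  34 347] [519.3 463.2] (14.605187319884726, 135.43804034582132, 109.44380403458213) [37.3  9.7]
```

View pics/a.png

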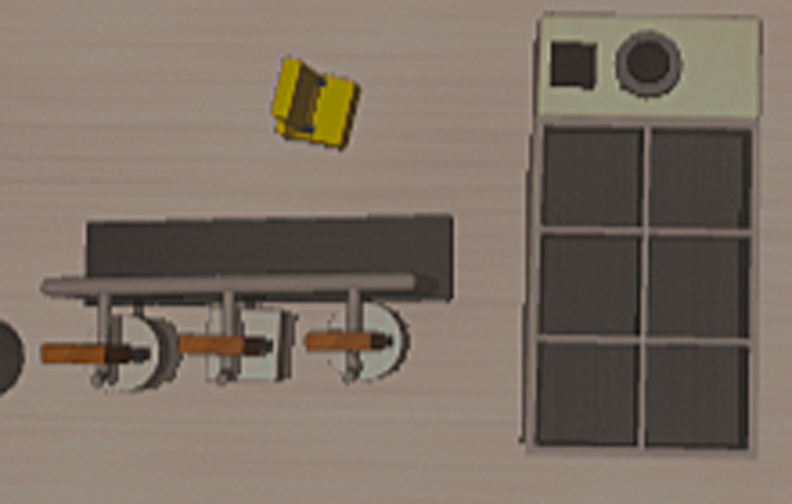

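View pics/b.png

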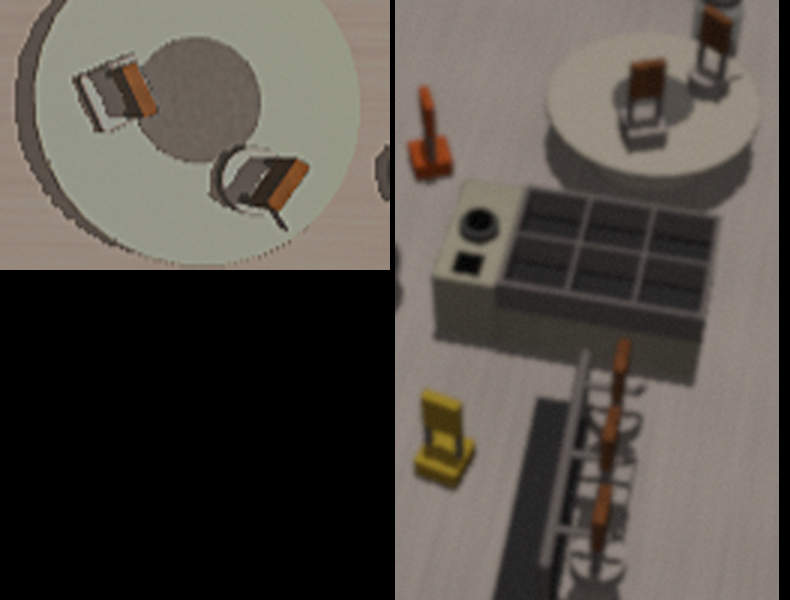

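The crops settle it. On the rail hang three real stamps (round, square, round feet) with their bars across the hooks. On the turntable stand one with a square foot (≈398,286) and one with a round foot (≈450,317). The yellow and orange pieces on the table are the look-alikes and stay put. Next I triangulate.

```bash
cat > m.py <<'E'
from h import *
def bars(c,zs=(.162,.182)):
    """top-face centre/long-axis yaw of brown bars in a top picture"""
    hsv=cv2.cvtColor(c['img'],cv2.COLOR_BGR2HSV)
    m=cv2.inRange(hsv,(3,110,60),(17,255,255))
    k,l,st,ce=cv2.connectedComponentsWithStats(m); out=[]
    for i in range(1,k):
        if 50<st[i,4]<140 and 250<ce[i][1]<345:
            p=np.argwhere(l==i)[:,::-1].astype(np.float32); r=cv2.minAreaRect(p); b=cv2.boxPoints(r)
            z=zs[0] if ce[i][0]<300 else zs[1]
            e=[b[j]-b[(j+1)%4] for j in(0,1)];j=int(np.linalg.norm(e[1])>np.linalg.norm(e[0]))
            v,_,_,_=cv2.fitLine(p,cv2.DIST_L2,0,.01,.01)[:4].ravel(),0,0,0
            v=cv2.fitLine(p,cv2.DIST_L2,0,.01,.01).ravel()[:2]
            P=plane(c,ce[i],z);Q=plane(c,ce[i]+v*6,z)-plane(c,ce[i]-v*6,z)
            out.append((ce[i],P,np.degrees(np.arctan2(Q[1],Q[0]))%180,ce[i]+v*8*np.sign(v[0])))
    return out
E
python3 - <<'E'
from m import *
import pickle
d=pickle.load(open('c0.pkl','rb'));T,S=d['top'],d['side']
hs=cv2.cvtColor(S['img'],cv2.COLOR_BGR2HSV);m=cv2.inRange(hs,(3,100,50),(17,255,255))
for ce,P,y,e in bars(T):
    print('bar',ce.round(1),P.round(4),'yaw %.1f'%y,'side proj',proj(S,P)[0].round(1),'end',proj(S,plane(T,e,P[2])).round(1))
    x,v=proj(S,P)[0]; 
    ys,xs=np.nonzero(m[int(v)-22:int(v)+25,int(x)-14:int(x)+14]); ys+=int(v)-22;xs+=int(x)-14
    t=ys.min(); print('   side mask top row',t,'cols',xs[ys<=t+1].min(),xs[ys<=t+1].max(),'tri end',tri(T,e,S,(xs[ys<=t+1].mean(),t)))
for n,a,b in(('x1',(309.2,269.7),(335,243.3)),('x2',(308.6,299.7),(360.8,246.7)),('btn',(310,222.2),(295,232.5))): 
    P,r=tri(T,a,S,b);print(n,P.round(4),round(r,4),plane(T,a,.1).round(4),proj(S,plane(T,a,.1)).round(1))
f=lambda u,v:(130+u/3.6,205+v/3.6)
for n,u,v in(('in TL',542,127),('TR',752,128),('BL',535,444),('BR',748,449)): print(n,plane(T,f(u,v),.1).round(4))
for n,u,v,z in(('railL',45,286,.115),('railR',412,283,.115),('hk1',100,380,.122),('hk2',222,377,.122),('hk3',351,376,.122)): print(n,plane(T,f(u,v),z).round(4))
for n,q in(('tt',(425,289)),('jar',(516,314)),('dred',(112,304))): print(n,plane(T,q,.07 if n=='tt' else .1).round(3))
E
```

```text
bar [406.1 284.6] [ 0.5442 -0.2009  0.182 ] yaw 25.1 side proj [365.1 165.8] end [[371.1 164.9]]
   side mask top row 165 cols 359 371 tri end (array([ 0.53593317, -0.20778049,  0.17980714]), np.float64(0.013823721456855868))
bar [223.5 299.2] [0.5065 0.1931 0.162 ] yaw 89.8 side proj [354.1 286.9] end [[355.4 280.9]]
   side mask top row 281 cols 353 358 tri end (array([0.50655708, 0.17568425, 0.16162459]), np.float64(0.00034456056580907526))
bar [188.7 300.3] [0.5027 0.2693 0.162 ] yaw 88.2 side proj [349.9 314.8] end [[351.5 308.3]]
   side mask top row 292 cols 351 356 tri end (array([0.50237197, 0.24028528, 0.20531884]), np.float64(0.0002431672610722497))
bar [150. 303.] [0.4953 0.3539 0.162 ] yaw 91.0 side proj [346.4 349.1] end [[347.7 341.8]]
   side mask top row 330 cols 346 346 tri end (array([0.49906666, 0.32690454, 0.1898065 ]), np.float64(0.006143135147895283))
bar [455.4 316.2] [ 0.4793 -0.3043  0.182 ] yaw 144.3 side proj [393.9 145.6] end [[389.4 142.7]]
   side mask top row 123 cols 379 396 tri end (array([ 0.49931391, -0.28867641,  0.2657359 ]), np.float64(0.00962645124004517))
x1 [0.5808 0.0091 0.0898] 0.0046 [0.5778 0.0086 0.1   ] [[337.2 240.8]]
x2 [0.5124 0.0092 0.0935] 0.0079 [0.5085 0.0087 0.1   ] [[364.1 245.2]]
btn [0.6886 0.0086 0.1054] 0.0009 [0.69   0.0088 0.1   ] [[294.4 233.9]]
in TL [0.6458 0.0773 0.1   ]
TR [ 0.6473 -0.0598  0.1   ]
BL [0.4422 0.0763 0.1   ]
BR [ 0.4416 -0.0593  0.1   ]
railL [0.5366 0.3911 0.115 ]
railR [0.5425 0.1562 0.115 ]
hk1 [0.4782 0.3497 0.122 ]
hk2 [0.4814 0.2727 0.122 ]
hk3 [0.4835 0.1913 0.122 ]
tt [ 0.538 -0.266  0.07 ]
jar [ 0.484 -0.466  0.1  ]
dred [0.491 0.465 0.1  ]
```

```bash
python3 -m inch '[[[0,0,36],[80,100,50],45],[[0,0,73.4],[160,250,60],45],[[0,0,73.4],[160,250,60],45],[[0,0,73.4],[160,250,60],45],[[0,0,73.4],[160,250,60],45],[[0,0,73.4],[160,250,60],45],[[0,0,73.4],[160,400,60],45],[[0,0,73.4],[200,500,60],45],[[0,0,73.4],[250,600,60],45],[[0,0,73.4],[300,650,60],45],[[0,0,73.4],[320,680,60],45],[[0,0,73.4],[330,690,60],45]]' 60; python3 -c "
from h import *
s=state();print(s['ee_pos'],np.degrees(s['eef_rot']),s['q'],s['time'],s['wrist_force'])"
```

```text
time: 1.1
ee_pos: [0.362, -0.0609, 0.2877]
eef_rot: [3.141, 0.0, 1.572]
wrist_force: [1.9, -0.1, -1.2]
width: 0.045
grip_force: 0.0
[ 0.36195514 -0.06094174  0.28773995] [1.79986869e+02 1.13531748e-02 9.00618548e+01] [-1.66666650e-01 -3.46082802e-02 -3.34290173e-01  1.27085539e+00
 -1.57105176e-04  1.40305006e+00] 1.1 [ 1.87834091 -0.05729646 -1.23020005]
```

```bash
python3 -m inch '[[[0,0,0],[144,254,-70],45],[[0,0,0],[144,254,-70],45],[[0,0,0],[144,254,-70],45],[[0,0,0],[144,254,-70],45],[[0,0,0],[144,254,-70],45],[[0,0,0],[144,254,-70],45],[[0,0,0],[144,254,-70],45],[[0,0,0],[144,254,-70],45],[[0,0,0],[144,254,-70],45],[[0,0,0],[144,254,-70],45],[[0,0,0],[144,254,-70],45]]'; python3 - <<'E'
from h import *
c=shot('top');s=shot('side')
a=cv2.resize(c['img'][230:360,130:330],None,fx=4,fy=4,interpolation=cv2.INTER_CUBIC)
cv2.imwrite('pics/c.png',a)
b=cv2.resize(s['img'][200:390,270:450],None,fx=3.1,fy=3.1,interpolation=cv2.INTER_CUBIC);cv2.imwrite('pics/d.png',b)
print(state()['wrist_force'],state()['ee_pos'])
E
```

```text
time: 2.02
ee_pos: [0.5054, 0.1899, 0.2178]
eef_rot: [-3.141, 0.001, 1.57]
wrist_force: [0.1, -0.1, -0.5]
width: 0.045
grip_force: 0.0
[1.24682262 0.28096086 0.1218809 ] [0.50566906 0.18968488 0.21831441]
```

View pics/d.png

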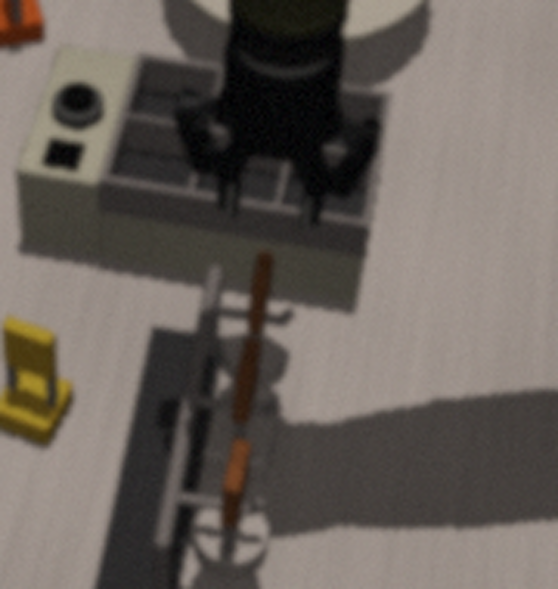

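```bash
python3 -m inch '[[[0,0,0],[0,3,-30],45],[[0,0,0],[0,3,-60],45],[[0,0,0],[0,3,-80],45],[[0,0,0],[0,3,-89],45],[[0,0,0],[0,3,-89],45],[[0,0,0],[0,3,-89],30],[[0,0,0],[0,3,-89],20],[[0,0,0],[0,3,-89],14],[[0,0,0],[0,3,-89],8],[[0,0,0],[0,3,-89],5],[[0,0,0],[0,3,-89],5]]' 50
```

```text
time: 3.03
ee_pos: [0.5072, 0.1944, 0.1304]
eef_rot: [3.139, -0.001, 1.571]
wrist_force: [-1.1, -0.9, 6.7]
width: 0.0115
grip_force: 50.4
```

```bash
python3 -m inch '[[[0,0,0],[0,0,6],5],[[0,0,0],[0,0,12],5],[[0,0,0],[0,0,19],5],[[0,0,0],[0,0,19],5],[[0,0,0],[0,0,19],5],[[0,0,0],[-15,0,19],5],[[0,0,0],[-32,-1,19],5],[[0,0,0],[-50,-1,19],5],[[0,0,0],[-70,-2,19],5],[[0,0,0],[-75,-2,19],5],[[0,0,0],[-75,-2,19],5],[[0,0,0],[-75,-2,19],5]]' 50
python3 -m inch '[[[0,0,0],[0,0,30],5],[[0,0,0],[0,0,60],5],[[0,0,0],[0,0,85],5],[[0,0,0],[30,-25,85],5],[[0,0,0],[60,-50,85],5],[[0,0,0],[90,-75,85],5],[[0,0,0],[120,-100,85],5],[[0,0,0],[150,-125,85],5],[[0,0,0],[180,-145,85],5],[[0,0,0],[182,-148,85],5],[[0,0,0],[182,-148,85],5],[[0,0,0],[182,-148,85],5]]' 50; python3 -c "
from h import *
s=state();print(s['ee_pos'],s['wrist_force'],s['width'])
c=shot('side');cv2.imwrite('pics/e.png',cv2.resize(c['img'][170:390,260:420],None,fx=2.7,fy=2.7))
c=shot('top')"
```

```text
time: 4.03
ee_pos: [0.432, 0.1923, 0.1479]
eef_rot: [3.14, -0.0, 1.571]
wrist_force: [1.3, 0.7, -1.7]
width: 0.0112
grip_force: 49.4
time: 5.03
ee_pos: [0.6138, 0.0436, 0.2319]
eef_rot: [-3.141, -0.0, 1.57]
wrist_force: [-0.2, -0.4, -2.0]
width: 0.0113
grip_force: 50.1
[0.61375276 0.04363014 0.23191518] [-0.2185639  -0.36767226 -1.99178785] 0.01127081265349971
```

View pics/e.png

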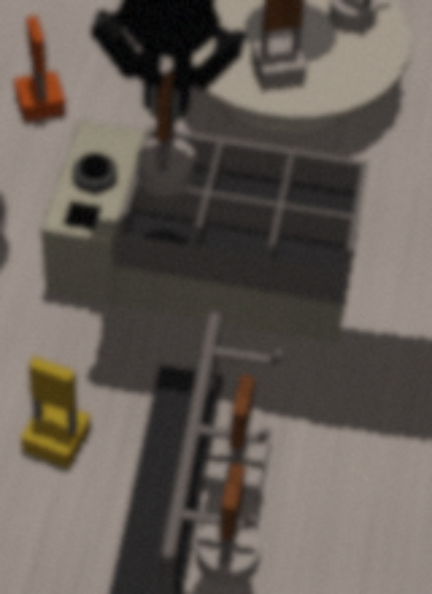

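The stamp hangs upright over the first place, near (165,170) in the crop. The two other rail stamps hang undisturbed. Now I lower it.

```bash
python3 -m inch '[[[0,0,0],[0,0,-30],5],[[0,0,0],[0,0,-55],5],[[0,0,0],[0,0,-75],5],[[0,0,0],[0,0,-83],5],[[0,0,0],[0,0,-88],5],[[0,0,0],[0,0,-91],5],[[0,0,0],[0,0,-91],5],[[0,0,0],[0,0,-91],5]]' 50
python3 -m inch '[[[0,0,0],[0,0,0],20],[[0,0,0],[0,0,0],45],[[0,0,0],[0,0,0],45],[[0,0,0],[0,0,0],45],[[0,0,0],[0,0,0],45],[[0,0,0],[0,0,20],45],[[0,0,0],[0,0,50],45],[[0,0,0],[0,0,75],45],[[0,0,0],[0,0,75],45],[[0,0,0],[0,0,75],45]]' 50
```

```text
time: 5.8
ee_pos: [0.6141, 0.0443, 0.1431]
eef_rot: [3.139, -0.0, 1.571]
wrist_force: [1.5, 0.2, -1.7]
width: 0.011
grip_force: 50.1
time: 6.63
ee_pos: [0.6146, 0.0441, 0.2186]
eef_rot: [3.137, -0.0, 1.571]
wrist_force: [-0.8, -0.4, -0.4]
width: 0.0452
grip_force: 0.0
```

```bash
python3 -m inch '[[[0,0,0],[-112,225,0],45],[[0,0,0],[-112,225,0],45],[[0,0,0],[-112,225,0],45],[[0,0,0],[-112,225,0],45],[[0,0,0],[-112,225,0],45],[[0,0,0],[-112,225,0],45],[[0,0,0],[-112,225,0],45],[[0,0,0],[-112,225,0],45],[[0,0,0],[-112,225,-30],45],[[0,0,0],[-112,225,-60],45],[[0,0,0],[-112,225,-60],45],[[0,0,0],[-112,225,-60],45]]' 50; python3 - <<'E'
from h import *
s=state();print(s['ee_pos'])
c=shot('side');cv2.imwrite('pics/f.png',cv2.resize(c['img'][170:390,260:420],None,fx=2.7,fy=2.7))
E
```

```text
time: 7.63
ee_pos: [0.4999, 0.2667, 0.1547]
eef_rot: [-3.137, 0.003, 1.569]
wrist_force: [-0.5, 0.2, 0.7]
width: 0.0453
grip_force: 0.0
[0.4998826  0.26672043 0.15474166]
```

View pics/f.png

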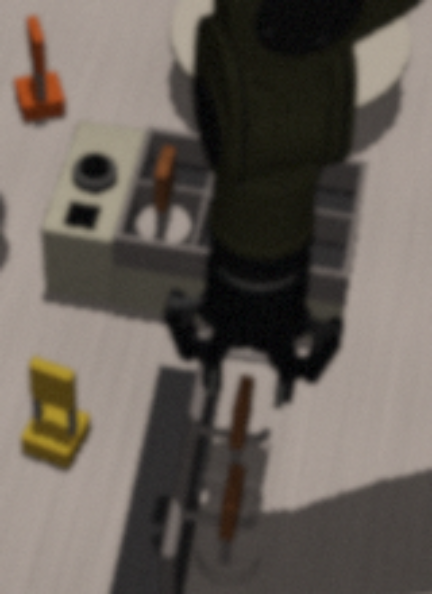

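The first stamp stands upright in its place. The fingers straddle the second bar near (243,400). I grip and free it.

```bash
python3 -m inch '[[[0,0,0],[2,2,-15],45],[[0,0,0],[2,2,-27],45],[[0,0,0],[2,2,-27],45],[[0,0,0],[2,2,-27],30],[[0,0,0],[2,2,-27],20],[[0,0,0],[2,2,-27],14],[[0,0,0],[2,2,-27],8],[[0,0,0],[2,2,-27],5],[[0,0,0],[2,2,-27],5]]' 50
python3 -m inch '[[[0,0,0],[0,0,6],5],[[0,0,0],[0,0,12],5],[[0,0,0],[0,0,19],5],[[0,0,0],[0,0,19],5],[[0,0,0],[0,0,19],5],[[0,0,0],[-15,0,19],5],[[0,0,0],[-32,-1,19],5],[[0,0,0],[-50,-1,19],5],[[0,0,0],[-68,-2,19],5],[[0,0,0],[-75,-2,19],5],[[0,0,0],[-75,-2,19],5],[[0,0,0],[-75,-2,19],5]]' 50
```

```text
time: 8.43
ee_pos: [0.5039, 0.2714, 0.1312]
eef_rot: [3.14, -0.001, 1.571]
wrist_force: [-0.6, -1.5, 5.4]
width: 0.0115
grip_force: 50.4
time: 9.43
ee_pos: [0.4288, 0.2693, 0.1488]
eef_rot: [3.14, -0.0, 1.571]
wrist_force: [0.2, -0.0, -1.8]
width: 0.0115
grip_force: 49.4
```

```bash
python3 -m inch '[[[0,0,0],[0,0,30],5],[[0,0,0],[0,0,60],5],[[0,0,0],[0,0,85],5],[[0,0,0],[19,-37,85],5],[[0,0,0],[115,-224,85],5],[[0,0,0],[115,-224,85],5],[[0,0,0],[115,-224,85],5],[[0,0,0],[115,-224,85],5],[[0,0,0],[115,-224,85],5],[[0,0,0],[115,-224,85],5],[[0,0,0],[115,-224,85],5],[[0,0,0],[115,-224,85],5]]' 50
python3 -m inch '[[[0,0,0],[0,0,-30],5],[[0,0,0],[0,0,-55],5],[[0,0,0],[0,0,-75],5],[[0,0,0],[0,0,-85],5],[[0,0,0],[0,0,-90],5],[[0,0,0],[0,0,-92],5],[[0,0,0],[0,0,-92],5],[[0,0,0],[0,0,-92],5]]' 50
```

```text
time: 10.43
ee_pos: [0.5439, 0.0446, 0.2334]
eef_rot: [-3.141, -0.0, 1.569]
wrist_force: [-0.4, 1.1, -2.0]
width: 0.0112
grip_force: 49.6
time: 11.1
ee_pos: [0.5442, 0.0458, 0.1429]
eef_rot: [3.139, -0.0, 1.572]
wrist_force: [0.7, -0.9, -1.2]
width: 0.0111
grip_force: 49.6
```

```bash
python3 -m inch '[[[0,0,0],[0,0,-1.5],5],[[0,0,0],[0,0,-1.5],5],[[0,0,0],[0,0,-1.5],20],[[0,0,0],[0,0,-1.5],45],[[0,0,0],[0,0,-1.5],45],[[0,0,0],[0,0,-1.5],45],[[0,0,0],[0,0,20],45],[[0,0,0],[0,0,50],45],[[0,0,0],[0,0,75],45],[[0,0,0],[0,0,75],45],[[0,0,0],[0,0,75],45]]' 50
python3 -m inch '[[[0,0,0],[-49,308,0],45],[[0,0,0],[-49,308,0],45],[[0,0,0],[-49,308,0],45],[[0,0,0],[-49,308,0],45],[[0,0,0],[-49,308,0],45],[[0,0,0],[-49,308,0],45],[[0,0,0],[-49,308,0],45],[[0,0,0],[-49,308,0],45],[[0,0,0],[-49,308,0],45],[[0,0,0],[-49,308,-30],45],[[0,0,0],[-49,308,-50],45],[[0,0,0],[-49,308,-50],45]]' 50
python3 -c "
from h import *
c=shot('side');cv2.imwrite('pics/g.png',cv2.resize(c['img'][170:390,260:420],None,fx=2.7,fy=2.7))
s=state();print(s['ee_pos'])"
```

```text
time: 12.02
ee_pos: [0.5446, 0.0451, 0.2182]
eef_rot: [3.138, -0.0, 1.571]
wrist_force: [-0.3, 0.5, -1.0]
width: 0.045
grip_force: 0.0
time: 13.02
ee_pos: [0.4909, 0.3502, 0.1609]
eef_rot: [-3.133, 0.007, 1.571]
wrist_force: [-0.4, -0.2, -0.8]
width: 0.0448
grip_force: 0.0
[0.49191247 0.35074923 0.16327755]
```

View pics/g.png

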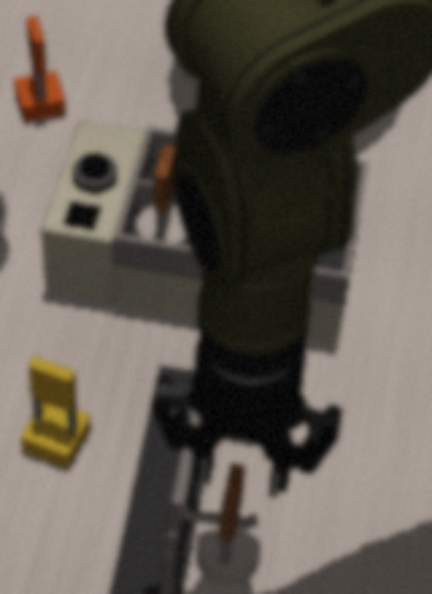

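The third bar (237,470) sits midway between the fingers. I grip, free and place it the same way.

```bash
python3 -m inch '[[[0,0,0],[0,0,-15],45],[[0,0,0],[0,0,-37],45],[[0,0,0],[0,0,-37],45],[[0,0,0],[0,0,-37],45],[[0,0,0],[0,0,-37],30],[[0,0,0],[0,0,-37],20],[[0,0,0],[0,0,-37],14],[[0,0,0],[0,0,-37],8],[[0,0,0],[0,0,-37],5],[[0,0,0],[0,0,-37],5]]' 50
python3 -m inch '[[[0,0,0],[0,0,6],5],[[0,0,0],[0,0,12],5],[[0,0,0],[0,0,19],5],[[0,0,0],[0,0,19],5],[[0,0,0],[0,0,19],5],[[0,0,0],[-15,0,19],5],[[0,0,0],[-32,-1,19],5],[[0,0,0],[-50,-1,19],5],[[0,0,0],[-68,-2,19],5],[[0,0,0],[-75,-2,19],5],[[0,0,0],[-75,-2,19],5],[[0,0,0],[-75,-2,19],5]]' 50
```

```text
time: 13.9
ee_pos: [0.4951, 0.3535, 0.1312]
eef_rot: [3.139, -0.001, 1.571]
wrist_force: [0.1, -1.7, 6.3]
width: 0.0113
grip_force: 51.2
time: 14.9
ee_pos: [0.4196, 0.3512, 0.1488]
eef_rot: [3.141, -0.0, 1.571]
wrist_force: [-0.2, 0.3, -2.3]
width: 0.0114
grip_force: 50.1
```

```bash
python3 -m inch '[[[0,0,0],[0,0,35],5],[[0,0,0],[0,0,70],5],[[0,0,0],[0,-20,85],5],[[0,0,0],[54,-307,85],5],[[0,0,0],[54,-307,85],5],[[0,0,0],[54,-307,85],5],[[0,0,0],[54,-307,85],5],[[0,0,0],[54,-307,85],5],[[0,0,0],[54,-307,85],5],[[0,0,0],[54,-307,85],5],[[0,0,0],[54,-307,85],5],[[0,0,0],[54,-307,85],5]]' 50
python3 -m inch '[[[0,0,0],[54,-307,85],5],[[0,0,0],[0,0,0],5]]' 50 >/dev/null 2>&1 & sleep 0; kill %1 2>/dev/null; python3 -c "
from h import *
s=state();print(s['ee_pos'],s['time'])"
```

```text
time: 15.9
ee_pos: [0.4748, 0.0413, 0.2339]
eef_rot: [3.14, -0.0, 1.565]
wrist_force: [-0.3, 0.7, -1.5]
width: 0.0113
grip_force: 50.1
[0.47480297 0.04130824 0.23391159] 15.9
```

```bash
python3 -m inch '[[[0,0,0],[0,0,0],5],[[0,0,0],[0,0,-30],5],[[0,0,0],[0,0,-55],5],[[0,0,0],[0,0,-75],5],[[0,0,0],[0,0,-85],5],[[0,0,0],[0,0,-90],5],[[0,0,0],[0,0,-93.5],5],[[0,0,0],[0,0,-93.5],5],[[0,0,0],[0,0,-93.5],5]]' 50
python3 -m inch '[[[0,0,0],[0,0,0],5],[[0,0,0],[0,0,0],20],[[0,0,0],[0,0,0],45],[[0,0,0],[0,0,0],45],[[0,0,0],[0,0,0],45],[[0,0,0],[0,0,20],45],[[0,0,0],[0,0,50],45],[[0,0,0],[-20,0,80],45],[[0,0,0],[-60,0,110],45],[[0,0,0],[-100,0,110],45],[[0,0,0],[-130,0,110],45],[[0,0,0],[-130,0,110],45]]' 50
python3 - <<'E'
from m import *
c=shot('top');s=shot('side')
cv2.imwrite('pics/h.png',cv2.resize(c['img'][200:350,270:490],None,fx=3.6,fy=3.6))
for b in bars(c,(.172,.182)): print(b[0].round(1),b[1].round(4),'yaw %.1f'%b[2],proj(s,b[1]).round(1))
hs=cv2.cvtColor(s['img'],cv2.COLOR_BGR2HSV);m=cv2.inRange(hs,(3,100,50),(17,255,255))
k,l,st,ce=cv2.connectedComponentsWithStats(m)
for i in range(1,k):
    if 25<st[i,4]<400 and ce[i][1]>124: print('side',st[i],ce[i].round(1))
E
```

```text
time: 16.65
ee_pos: [0.4732, 0.0452, 0.1415]
eef_rot: [3.141, -0.0, 1.573]
wrist_force: [-2.5, -0.5, 4.2]
width: 0.0113
grip_force: 51.0
time: 17.65
ee_pos: [0.3363, 0.0436, 0.2503]
eef_rot: [-3.137, 0.0, 1.571]
wrist_force: [-0.5, -0.4, -0.0]
width: 0.0445
grip_force: 0.0
[292.5 251.1] [0.6133 0.0443 0.172 ] yaw 87.8 [[321.  229.1]]
[406.1 284.6] [ 0.5441 -0.2009  0.182 ] yaw 25.2 [[365.2 165.8]]
[289.3 282.9] [0.5439 0.0496 0.172 ] yaw 89.5 [[348.9 235.2]]
[455.5 316.2] [ 0.4794 -0.3044  0.182 ] yaw 144.5 [[393.8 145.6]]
[290.5 315.5] [0.4742 0.0453 0.172 ] yaw 91.0 [[378.  238.6]]
side [389 142  11   9  49] [393.8 146. ]
side [359 165  13   6  53] [365.2 167.1]
side [265 176  19  39 362] [274.1 200.2]
side [317 223   8  15  80] [320.5 230. ]
side [345 229   8  14  83] [348.5 235.7]
side [375 233   7  16  86] [378.1 239.8]
side [509 446  23  34 386] [519.1 463.4]
```

View pics/h.png

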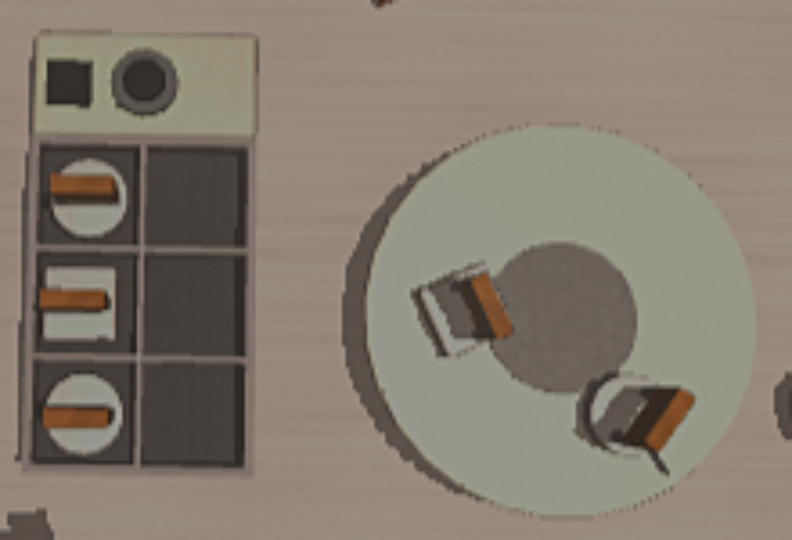

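All three rail stamps stand in the left column of places. The square one (≈480,305 in the crop) and the round one (≈650,410) are unmoved on the turntable. Next is the square one.

```bash
python3 -m inch '[[[0,0,-64.8],[208,-244.5,0],45],[[0,0,-64.8],[208,-244.5,0],45],[[0,0,-64.8],[208,-244.5,0],45],[[0,0,-64.8],[208,-244.5,0],45],[[0,0,-64.8],[208,-244.5,0],45],[[0,0,-64.8],[208,-244.5,0],45],[[0,0,-64.8],[208,-244.5,0],45],[[0,0,-64.8],[208,-244.5,0],45],[[0,0,-64.8],[208,-244.5,0],45],[[0,0,-64.8],[208,-244.5,0],45],[[0,0,-64.8],[208,-244.5,0],45],[[0,0,-64.8],[208,-244.5,-20],45]]' 50
python3 -m inch '[[[0,0,0],[0,0,-10],45],[[0,0,0],[0,0,-20],45],[[0,0,0],[0,0,-20],45],[[0,0,0],[0,0,-20],45]]' 50
python3 - <<'E'
from h import *
s=shot('side');t=shot('top')
a=cv2.resize(s['img'][110:230,300:440],None,fx=3.5,fy=3.5);b=cv2.resize(t['img'][240:350,370:490],None,fx=2.4,fy=2.4)
H=np.zeros((430,790,3),np.uint8);H[:a.shape[0],:a.shape[1]]=a;H[:b.shape[0],495:495+b.shape[1]]=b;cv2.imwrite('pics/i.png',H)
E
```

```text
time: 18.75
ee_pos: [0.5537, -0.2011, 0.2332]
eef_rot: [3.137, -0.005, 0.443]
wrist_force: [0.9, -0.6, 0.4]
width: 0.0451
grip_force: 0.0
time: 19.08
ee_pos: [0.5506, -0.1998, 0.2098]
eef_rot: [-3.14, 0.001, 0.441]
wrist_force: [0.5, -0.1, 0.1]
width: 0.0447
grip_force: 0.0
```

View pics/i.png

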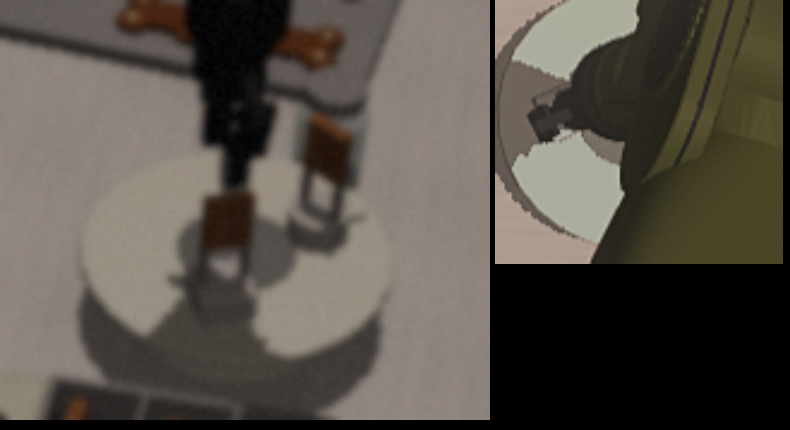

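The fingers are above the square stamp's bar (side crop 228,215), 6 mm too far in x. I correct that, go down and grip.

```bash
python3 -m inch '[[[0,0,0],[-6.5,-1,-10],45],[[0,0,0],[-6.5,-1,-35],45],[[0,0,0],[-6.5,-1,-55],45],[[0,0,0],[-6.5,-1,-60],45],[[0,0,0],[-6.5,-1,-60],45],[[0,0,0],[-6.5,-1,-60],30],[[0,0,0],[-6.5,-1,-60],20],[[0,0,0],[-6.5,-1,-60],14],[[0,0,0],[-6.5,-1,-60],8],[[0,0,0],[-6.5,-1,-60],5],[[0,0,0],[-6.5,-1,-60],5]]' 50
python3 -m inch '[[[0,0,0],[0,0,15],5],[[0,0,0],[0,0,40],5],[[0,0,0],[0,0,75],5],[[0,0,0],[0,0,75],5],[[0,0,0],[0,0,75],5],[[0,0,0],[0,0,75],5]]' 50
```

```text
time: 20.1
ee_pos: [0.5458, -0.2018, 0.1517]
eef_rot: [3.14, -0.002, 0.44]
wrist_force: [0.5, 1.2, 5.3]
width: 0.0113
grip_force: 51.4
time: 20.6
ee_pos: [0.5443, -0.2013, 0.2246]
eef_rot: [-3.141, 0.001, 0.44]
wrist_force: [-0.4, -0.0, -3.0]
width: 0.0113
grip_force: 50.3
```

```bash
python3 -m inch '[[[0,0,-25.2],[0,175,5],5],[[0,0,-25.2],[0,175,5],5],[[0,0,-25.2],[0,175,5],5],[[0,0,-25.2],[0,175,5],5],[[0,0,-25.2],[0,175,5],5],[[0,0,-25.2],[0,175,5],5],[[0,0,-25.2],[0,175,5],5],[[0,0,-25.2],[0,175,5],5],[[0,0,-25.2],[0,175,5],5]]' 50; sleep 0; python3 -m inch '[[[0,0,0],[0,0,0],5],[[0,0,0],[0,0,0],5]]' 50
```

```text
time: 21.35
ee_pos: [0.5443, -0.0275, 0.2294]
eef_rot: [3.141, 0.002, -0.001]
wrist_force: [-0.2, -0.7, -0.6]
width: 0.0112
grip_force: 50.3
time: 21.52
ee_pos: [0.5447, -0.0276, 0.23]
eef_rot: [3.141, 0.0, -0.002]
wrist_force: [-0.4, -0.0, -1.6]
width: 0.0113
grip_force: 50.3
```

```bash
python3 -m inch '[[[0,0,0],[0,1,-30],5],[[0,0,0],[0,1,-55],5],[[0,0,0],[0,1,-75],5],[[0,0,0],[0,1,-83],5],[[0,0,0],[0,1,-87],5],[[0,0,0],[0,1,-89.5],5],[[0,0,0],[0,1,-89.5],5],[[0,0,0],[0,1,-89.5],5]]' 50
python3 -m inch '[[[0,0,0],[0,0,0],20],[[0,0,0],[0,0,0],40],[[0,0,0],[0,0,0],40],[[0,0,0],[0,0,0],40],[[0,0,0],[0,0,20],40],[[0,0,0],[0,0,50],40],[[0,0,0],[0,0,85],40],[[0,0,0],[0,0,110],40],[[0,0,-20],[-100,-40,110],40],[[0,0,-20],[-150,-40,110],40],[[0,0,-20],[-190,-40,110],40],[[0,0,-20],[-190,-40,110],40]]' 50
python3 -m inch '[[[0,0,0],[0,0,0],40],[[0,0,0],[0,0,0],40],[[0,0,0],[0,0,0],40]]' 50
python3 - <<'E'
from m import *
c=shot('top');cv2.imwrite('pics/j.png',cv2.resize(c['img'][200:350,270:490],None,fx=3.6,fy=3.6))
s=shot('side')
for b in bars(c,(.172,.182)): print(b[0].round(1),(b[1] if b[0][0]>350 else plane(c,b[0],.172)).round(4),'yaw %.1f'%b[2],proj(s,b[1]).round(1))
E
```

```text
time: 22.18
ee_pos: [0.5459, -0.0258, 0.142]
eef_rot: [3.141, -0.003, -0.0]
wrist_force: [0.3, 0.5, -1.8]
width: 0.0113
grip_force: 50.3
time: 23.18
ee_pos: [0.3632, -0.1134, 0.2507]
eef_rot: [-3.117, 0.0, -0.322]
wrist_force: [-0.9, 0.8, 0.7]
width: 0.0404
grip_force: 0.0
time: 23.43
ee_pos: [0.3663, -0.1114, 0.2513]
eef_rot: [-3.115, -0.002, -0.316]
wrist_force: [0.7, -0.1, 0.1]
width: 0.0399
grip_force: 0.0
[292.4 251.1] [0.6133 0.0444 0.172 ] yaw 87.2 [[321.  229.1]]
[324. 283.] [ 0.5449 -0.0256  0.172 ] yaw 0.8 [[354.1 210.7]]
[289.3 282.9] [0.5439 0.0496 0.172 ] yaw 89.5 [[348.9 235.2]]
[455.4 316.3] [ 0.4792 -0.3043  0.182 ] yaw 144.9 [[393.9 145.6]]
[290.5 315.5] [0.4742 0.0453 0.172 ] yaw 91.0 [[378.  238.6]]
```

View pics/j.png

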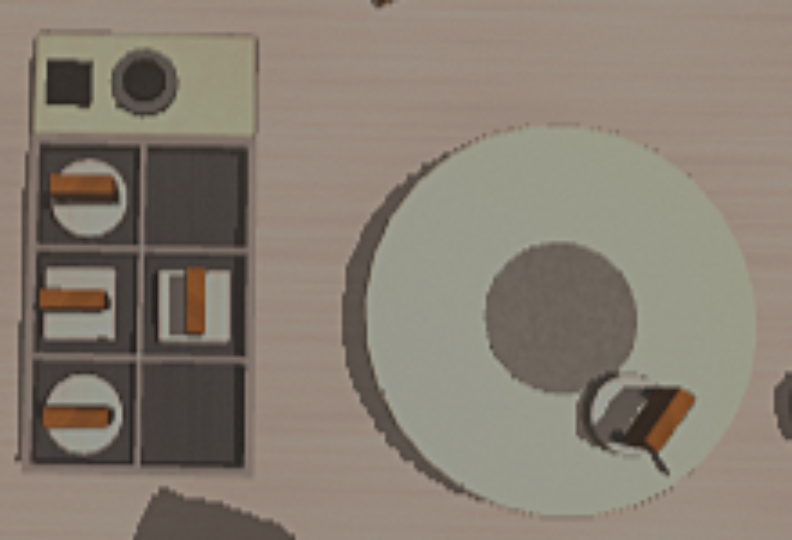

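Four are in and well seated. One is left: the round stamp (650,410 in the crop). The arm settled a little off the asked pose, so I approach in two steps.

```bash
python3 -m inch '[[[0,0,-5],[30,-40,0],40],[[0,0,-10],[60,-90,0],40],[[0,0,-17],[100,-150,0],40],[[0,0,-17],[100,-175,0],40],[[0,0,-17],[100,-175,0],40],[[0,0,-17],[100,-175,0],40],[[0,0,-17],[100,-175,0],40],[[0,0,-17],[100,-175,0],40],[[0,0,-17],[100,-175,0],40]]' 50; python3 -c "
from h import *
s=state();print(s['ee_pos'],np.degrees(s['eef_rot']),s['q'])"
```

```text
time: 24.28
ee_pos: [0.4585, -0.2948, 0.2506]
eef_rot: [-3.105, 0.002, -0.592]
wrist_force: [-0.7, 0.5, -0.2]
width: 0.0401
grip_force: 0.0
[ 0.45849887 -0.29484403  0.25060379] [-1.77899078e+02  9.74677624e-02 -3.39202560e+01] [-0.59303159  0.28877812 -0.0477591   1.23599734  0.03666627  3.14058054]
```

Joint 6 is at its limit (q6 = π + q1 − yaw). I take the equivalent grasp half a turn round.

```bash
python3 -m inch '[[[0,0,40],[0,0,0],40],[[0,0,84],[0,0,0],40],[[0,0,84],[0,0,0],40],[[0,0,84],[0,0,0],40],[[0,0,84],[0,0,0],40],[[0,0,84],[0,0,0],40],[[0,0,84],[0,0,0],40],[[0,0,84],[0,0,0],40],[[0,0,84],[0,0,0],40],[[0,0,84],[0,0,0],40],[[0,0,84],[0,0,0],40],[[0,0,84],[0,0,0],40]]' 50
python3 -m inch '[[[0,0,84],[0,0,0],40],[[0,0,84],[0,0,0],40],[[0,0,84],[0,0,0],40],[[0,0,84],[0,0,0],40],[[0,0,84],[0,0,0],40],[[0,0,84],[0,0,0],40],[[0,0,84],[0,0,0],40],[[0,0,84],[0,0,0],40],[[0,0,84],[0,0,0],40],[[0,0,84],[0,0,0],40],[[0,0,84],[0,0,0],40],[[0,0,84],[0,0,0],40]]' 50; python3 -c "
from h import *
from scipy.spatial.transform import Rotation as R
s=state();print(s['ee_pos'],np.degrees(s['eef_rot']),s['q'])
T=R.from_euler('xyz',[180,0,144.8],degrees=True)*R.from_euler('xyz',s['eef_rot']).inv();print(np.degrees(T.as_rotvec()))"
```

```text
time: 25.28
ee_pos: [0.4584, -0.2948, 0.2514]
eef_rot: [-3.105, 0.0, 0.88]
wrist_force: [0.9, 0.5, 0.2]
width: 0.0402
grip_force: 0.0
time: 26.28
ee_pos: [0.4583, -0.2948, 0.2514]
eef_rot: [-3.105, 0.001, 2.346]
wrist_force: [0.9, 0.2, 0.3]
width: 0.0399
grip_force: 0.0
[ 0.45829371 -0.29478092  0.25142764] [-1.77912001e+02  5.10057223e-02  1.34399269e+02] [-0.55067934  0.29298175 -0.03963485  1.24616643 -0.03556802  0.24536182]
[ 1.62536786 -1.31625212 10.40050689]
```

```bash
python3 -m inch '[[[1.63,-1.32,10.4],[21,-9.5,-30],40],[[1.63,-1.32,10.4],[21,-9.5,-30],40],[[1.63,-1.32,10.4],[21,-9.5,-40],40],[[1.63,-1.32,10.4],[21,-9.5,-40],40],[[1.63,-1.32,10.4],[21,-9.5,-40],40],[[1.63,-1.32,10.4],[21,-9.5,-40],40]]' 50
python3 - <<'E'
from h import *
s=shot('side');cv2.imwrite('pics/k.png',cv2.resize(s['img'][110:230,300:440],None,fx=4,fy=4))
E
```

```text
time: 26.78
ee_pos: [0.4797, -0.3052, 0.2115]
eef_rot: [-3.141, 0.0, 2.52]
wrist_force: [0.6, 0.0, 0.6]
width: 0.04
grip_force: 0.0
```

View pics/k.png

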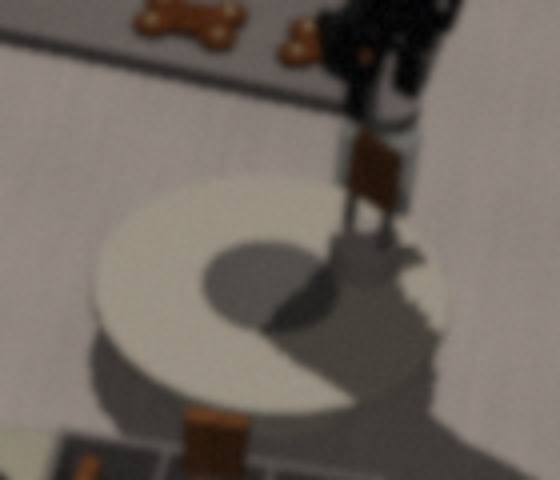

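The open fingers straddle the last bar (375,165), clear of the jar. I grip and lift.

```bash
python3 -m inch '[[[0,0,0],[0,1,-15],40],[[0,0,0],[0,1,-40],40],[[0,0,0],[0,1,-55],40],[[0,0,0],[0,1,-61],40],[[0,0,0],[0,1,-61],40],[[0,0,0],[0,1,-61],30],[[0,0,0],[0,1,-61],20],[[0,0,0],[0,1,-61],14],[[0,0,0],[0,1,-61],8],[[0,0,0],[0,1,-61],5],[[0,0,0],[0,1,-61],5]]' 50
python3 -m inch '[[[0,0,0],[0,0,15],5],[[0,0,0],[0,0,40],5],[[0,0,0],[0,0,80],5],[[0,0,0],[0,0,80],5],[[0,0,0],[0,0,80],5],[[0,0,0],[0,0,80],5]]' 50
python3 -c "
from h import *
print(state()['q'])"
```

```text
time: 27.75
ee_pos: [0.4807, -0.3052, 0.151]
eef_rot: [3.141, 0.002, 2.52]
wrist_force: [-0.4, 0.0, 5.6]
width: 0.011
grip_force: 52.8
time: 28.25
ee_pos: [0.4795, -0.3045, 0.2292]
eef_rot: [-3.141, -0.001, 2.52]
wrist_force: [1.5, 0.1, -1.4]
width: 0.0112
grip_force: 51.8
[-5.65740449e-01  3.35947587e-01 -3.43866122e-02  1.20173158e+00
 -5.04380483e-05  5.58859553e-02]
```

```bash
python3 -m inch '[[[0,0,-20],[-5,100,0],5],[[0,0,-54.4],[-5,278,0],5],[[0,0,-54.4],[-5,278,0],5],[[0,0,-54.4],[-5,278,0],5],[[0,0,-54.4],[-5,278,0],5],[[0,0,-54.4],[-5,278,0],5],[[0,0,-54.4],[-5,278,0],5],[[0,0,-54.4],[-5,278,0],5],[[0,0,-54.4],[-5,278,0],5],[[0,0,-54.4],[-5,278,0],5],[[0,0,-54.4],[-5,278,0],5],[[0,0,-54.4],[-5,278,0],5]]' 50;python3 -m inch '[[[0,0,0],[0,0,0],5],[[0,0,0],[0,0,0],5]]' 50
```

```text
time: 29.25
ee_pos: [0.4741, -0.027, 0.2287]
eef_rot: [-3.139, -0.001, 1.571]
wrist_force: [-0.2, 0.5, -1.5]
width: 0.0109
grip_force: 51.6
time: 29.42
ee_pos: [0.4747, -0.0272, 0.2294]
eef_rot: [-3.141, -0.001, 1.57]
wrist_force: [-0.4, 0.0, -0.7]
width: 0.0114
grip_force: 51.6
```

```bash
python3 -m inch '[[[0,0,0],[0,1,-30],5],[[0,0,0],[0,1,-55],5],[[0,0,0],[0,1,-75],5],[[0,0,0],[0,1,-83],5],[[0,0,0],[0,1,-87],5],[[0,0,0],[0,1,-89],5],[[0,0,0],[0,1,-89],5],[[0,0,0],[0,1,-89],5]]' 50
python3 -m inch '[[[0,0,0],[0,0,0],20],[[0,0,0],[0,0,0],40],[[0,0,0],[0,0,0],40],[[0,0,0],[0,0,0],40],[[0,0,0],[0,0,20],40],[[0,0,0],[0,0,50],40],[[0,0,0],[0,0,85],40],[[0,0,0],[0,0,110],40],[[0,0,0],[-20,-40,110],40],[[0,0,0],[-30,-80,110],40],[[0,0,0],[-30,-110,110],40],[[0,0,0],[-30,-110,110],40]]' 50
python3 -m inch '[[[0,0,0],[0,-40,0],0],[[0,0,0],[0,-70,0],0],[[0,0,0],[0,-70,0],0],[[0,0,0],[0,-70,0],0],[[0,0,0],[0,-70,0],0]]' 50
python3 - <<'E'
from m import *
c=shot('top');cv2.imwrite('pics/l.png',cv2.resize(c['img'][200:350,270:490],None,fx=3.6,fy=3.6))
s=shot('side')
for b in bars(c,(.172,.182)): print(b[0].round(1),plane(c,b[0],.172).round(4),'yaw %.1f'%b[2],proj(s,plane(c,b[0],.172)).round(1))
hs=cv2.cvtColor(s['img'],cv2.COLOR_BGR2HSV);m=cv2.inRange(hs,(3,100,50),(17,255,255))
k,l,st,ce=cv2.connectedComponentsWithStats(m)
for i in range(1,k):
    if 25<st[i,4]<400 and 205<ce[i][1]<260: print('side',st[i],ce[i].round(1))
print(state()['ee_pos'],state()['eef_rot'])
E
```

```text
time: 30.08
ee_pos: [0.4761, -0.0259, 0.1419]
eef_rot: [3.139, -0.0, 1.57]
wrist_force: [0.1, 0.4, -1.1]
width: 0.0112
grip_force: 51.6
time: 31.08
ee_pos: [0.4447, -0.1402, 0.2513]
eef_rot: [3.14, 0.003, 1.565]
wrist_force: [0.4, -0.5, 0.0]
width: 0.0397
grip_force: 0.0
time: 31.5
ee_pos: [0.4447, -0.205, 0.2505]
eef_rot: [-3.141, -0.002, 1.57]
wrist_force: [0.4, -0.2, 0.7]
width: -0.0001
grip_force: 0.0
[292.4 251.1] [0.6131 0.0444 0.172 ] yaw 87.2 [[321.1 229.1]]
[324. 283.] [ 0.5449 -0.0256  0.172 ] yaw 0.8 [[353.7 213.5]]
[289.3 282.9] [0.5438 0.0495 0.172 ] yaw 89.8 [[349.  235.2]]
[290.5 315.5] [0.4742 0.0453 0.172 ] yaw 91.0 [[378.  238.6]]
[322.7 315. ] [ 0.4766 -0.0238  0.172 ] yaw 90.6 [[380.9 218.3]]
side [346 212  16   6  73] [353.4 214.5]
side [378 213   7  13  68] [381.1 219.1]
side [317 223   8  14  78] [320.5 229.7]
side [346 229   7  14  76] [348.6 235.6]
side [376 232   6  15  65] [378.3 238.8]
[ 0.44476711 -0.20449254  0.25066904] [-3.14116824e+00 -1.30732984e-03  1.57192718e+00]
```

View pics/l.png

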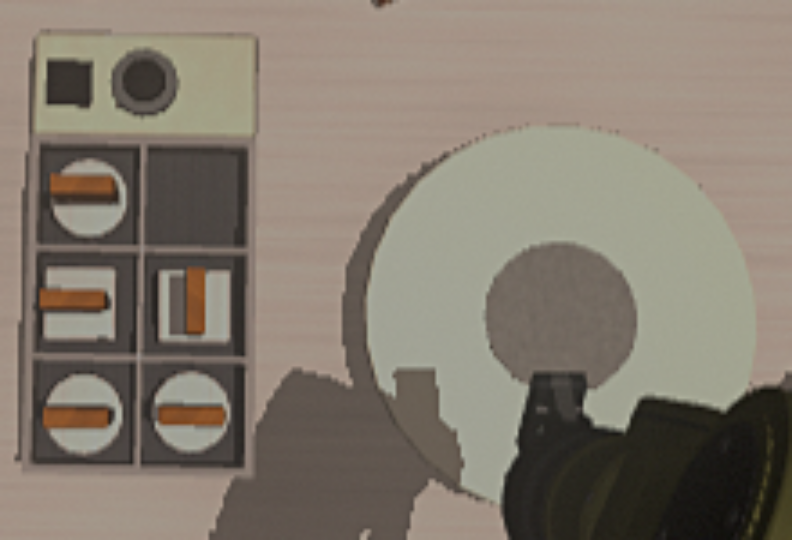

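All five stamps stand upright in their places and the turntable is empty. The button is at (144,82) in the crop. Now I press it.

```bash
python3 -m inch '[[[0,0,0],[244,213,0],0],[[0,0,0],[244,213,0],0],[[0,0,0],[244,213,0],0],[[0,0,0],[244,213,0],0],[[0,0,0],[244,213,0],0],[[0,0,0],[244,213,0],0],[[0,0,0],[244,213,0],0],[[0,0,0],[244,213,0],0],[[0,0,0],[244,213,0],0],[[0,0,0],[244,213,-40],0],[[0,0,0],[244,213,-80],0],[[0,0,0],[244,213,-120],0]]' 50
python3 -m inch '[[[0,0,0],[0,0,0],0],[[0,0,0],[0,0,0],0],[[0,0,0],[0,0,0],0]]'
```

```text
time: 32.6
ee_pos: [0.6891, 0.009, 0.1304]
eef_rot: [3.139, -0.001, 1.573]
wrist_force: [0.8, 0.5, -1.1]
width: -0.0
grip_force: 0.0
time: 32.85
ee_pos: [0.6899, 0.0079, 0.1332]
eef_rot: [3.139, -0.001, 1.571]
wrist_force: [1.1, 0.5, 1.3]
width: -0.0004
grip_force: 0.0
```

```bash
python3 -m inch '[[[0,0,0],[0,0,-12],0],[[0,0,0],[0,0,-22],0],[[0,0,0],[0,0,-26],0],[[0,0,0],[0,0,-26],0]]'
python3 -m inch '[[[0,0,0],[0,0,-2],0],[[0,0,0],[0,0,-4],0],[[0,0,0],[0,0,-4],0],[[0,0,0],[0,0,-4],0]]'
```

```text
time: 33.18
ee_pos: [0.6926, 0.0075, 0.111]
eef_rot: [3.131, -0.001, 1.571]
wrist_force: [-1.4, 1.1, 12.5]
width: 0.0
grip_force: 6.5
time: 33.52
ee_pos: [0.6927, 0.0075, 0.1106]
eef_rot: [3.129, -0.001, 1.571]
wrist_force: [-7.1, 0.8, 28.3]
width: 0.0
grip_force: 14.1
```

The contact went stiff at z≈0.1105. I back off and feel the travel in small steps, to be sure it's the button bottoming and not the collar.

```bash
g(){ grep -E 'ee_pos|wrist'; }; python3 -m inch '[[[0,0,0],[0,0,8],0],[[0,0,0],[0,0,17],0],[[0,0,0],[0,0,17],0],[[0,0,0],[0,0,17],0]]'|g
python3 -m inch '[[[0,0,0],[0,0,-2],0],[[0,0,0],[0,0,-2],0],[[0,0,0],[0,0,-2],0]]'|g
python3 -m inch '[[[0,0,0],[0,0,-1.5],0],[[0,0,0],[0,0,-1.5],0],[[0,0,0],[0,0,-1.5],0]]'|g
python3 -m inch '[[[0,0,0],[0,0,-1.5],0],[[0,0,0],[0,0,-1.5],0],[[0,0,0],[0,0,-1.5],0]]'|g
python3 -m inch '[[[0,0,0],[0,0,-1.5],0],[[0,0,0],[0,0,-1.5],0],[[0,0,0],[0,0,-1.5],0]]'|g
python3 -m inch '[[[0,0,0],[0,0,-1.5],0],[[0,0,0],[0,0,-1.5],0],[[0,0,0],[0,0,-1.5],0]]'|g
python3 -m inch '[[[0,0,0],[0,0,-1.5],0],[[0,0,0],[0,0,-1.5],0],[[0,0,0],[0,0,-1.5],0]]'|g
python3 -m inch '[[[0,0,0],[0,0,-1.5],0],[[0,0,0],[0,0,-1.5],0],[[0,0,0],[0,0,-1.5],0]]'|g
python3 -m inch '[[[0,0,0],[0,0,-1.5],0],[[0,0,0],[0,0,-1.5],0],[[0,0,0],[0,0,-1.5],0]]'|g
```

```text
ee_pos: [0.6897, 0.0073, 0.1191]
wrist_force: [-0.5, -0.4, -0.6]
ee_pos: [0.689, 0.0073, 0.1151]
wrist_force: [0.9, 0.2, 2.8]
ee_pos: [0.689, 0.0073, 0.1141]
wrist_force: [1.3, 0.3, 2.8]
ee_pos: [0.689, 0.0073, 0.1128]
wrist_force: [0.9, -0.7, 4.4]
ee_pos: [0.689, 0.0073, 0.1114]
wrist_force: [2.0, -0.8, 4.9]
ee_pos: [0.689, 0.0073, 0.111]
wrist_force: [-0.8, -0.9, 9.7]
ee_pos: [0.6891, 0.0073, 0.1109]
wrist_force: [-2.3, -0.3, 14.8]
ee_pos: [0.6891, 0.0073, 0.1108]
wrist_force: [-5.2, 0.0, 20.6]
ee_pos: [0.6891, 0.0073, 0.1107]
wrist_force: [-7.3, -0.3, 26.1]
```

The force rises like a spring to about 5 N between z≈0.117 and 0.111, then hits a hard stop. The button is fully down. I let go and retreat.

```bash
python3 -m inch '[[[0,0,0],[0,0,15],0],[[0,0,0],[0,0,40],0],[[0,0,0],[0,0,80],0],[[0,0,0],[0,0,120],0],[[0,0,0],[0,0,140],0],[[0,0,0],[-40,-30,140],0],[[0,0,0],[-80,-60,140],0],[[0,0,0],[-110,-90,140],0],[[0,0,0],[-140,-120,140],0],[[0,0,0],[-170,-150,140],0],[[0,0,0],[-190,-180,140],0],[[0,0,0],[-190,-180,140],0]]'
python3 -m inch '[[[0,0,0],[0,0,0],0],[[0,0,0],[0,0,0],0],[[0,0,0],[0,0,0],0],[[0,0,0],[0,0,0],0]]' >/dev/null
python3 - <<'E'
from m import *
t=shot('top');s=shot('side')
for b in bars(t,(.172,.182)): print(b[0].round(1),plane(t,b[0],.172).round(4))
a=cv2.resize(t['img'][160:340,90:550],None,fx=1.7,fy=1.7);b=cv2.resize(s['img'][180:290,220:420],None,fx=2.6,fy=2.6)
H=np.zeros((600,790,3),np.uint8);H[:a.shape[0],:782]=a[:,:782];H[310:310+b.shape[0],:b.shape[1]]=b[:290];cv2.imwrite('pics/z.png',H)
E
```

```text
time: 36.85
ee_pos: [0.4937, -0.1751, 0.2444]
eef_rot: [-3.136, -0.0, 1.567]
wrist_force: [-0.4, -0.0, 0.3]
width: -0.0002
grip_force: 0.0
[292.5 251.1] [0.6133 0.0443 0.172 ]
[324. 283.] [ 0.5449 -0.0256  0.172 ]
[289.2 282.9] [0.5439 0.0497 0.172 ]
[326.6 312.4] [ 0.4822 -0.032   0.172 ]
[290.5 315.5] [0.4742 0.0453 0.172 ]
```

View pics/z.png

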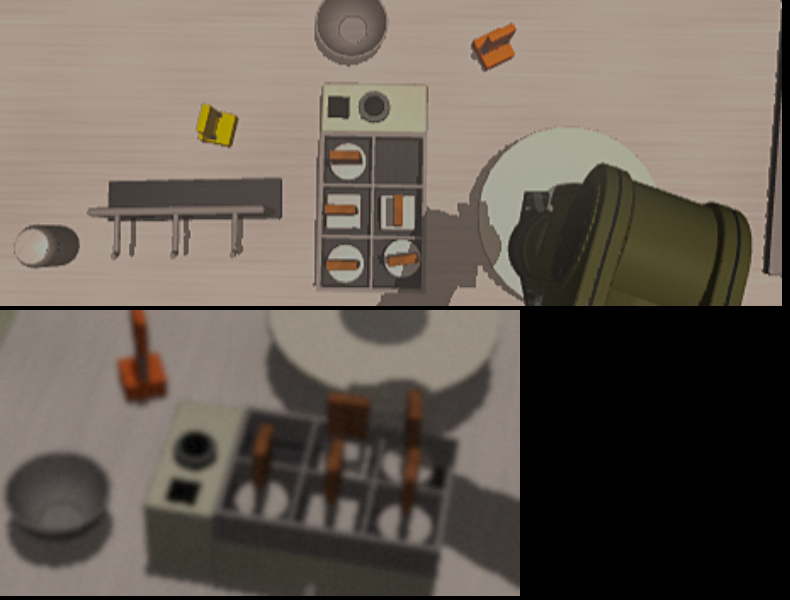

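The bath holds five stamps, the hooks and turntable are empty, and the bystanders and look-alikes are untouched. The last stamp (402,260) has been nudged about 1 cm within its place. Before handing in I check numerically that it still stands flat.

```bash
python3 - <<'E'
from m import *
t=shot('top');s=shot('side')
hs=cv2.cvtColor(s['img'],cv2.COLOR_BGR2HSV);m=cv2.inRange(hs,(3,100,50),(17,255,255))
k,l,st,ce=cv2.connectedComponentsWithStats(m)
S=[(ce[i].round(1),st[i][:4]) for i in range(1,k) if 25<st[i,4]<400 and 205<ce[i][1]<260]
for b in bars(t,(.172,.182)):
    P=plane(t,b[0],.172);print(P.round(4),'%.0f'%b[2],proj(s,P).round(1))
print(S)
# pale feet in the basin, top faces at z=.086
h=cv2.cvtColor(t['img'],cv2.COLOR_BGR2HSV);f=cv2.inRange(h,(0,0,105),(180,70,255));f[:, :276]=0;f[:,340:]=0;f[:240]=0;f[328:]=0
f=cv2.morphologyEx(f,cv2.MORPH_OPEN,np.ones((5,5)))
for c in cv2.findContours(f,cv2.RETR_EXTERNAL,cv2.CHAIN_APPROX_NONE)[0]:
    if cv2.contourArea(c)>60:
        (x,y),r=cv2.minEnclosingCircle(c);print('foot',round(x,1),round(y,1),round(r,1),plane(t,(x,y),.086).round(4))
print(state()['wrist_force'],state()['time'])
E
```

```text
[0.6133 0.0444 0.172 ] 87 [[321.  229.1]]
[ 0.5449 -0.0256  0.172 ] 1 [[353.7 213.5]]
[0.5438 0.0495 0.172 ] 90 [[349.  235.2]]
[ 0.4824 -0.0323  0.172 ] 99 [[379.1 215.5]]
[0.4742 0.0453 0.172 ] 91 [[378.  238.6]]
[(array([353.4, 214.3]), array([346, 211,  16,   7], dtype=int32)), (array([379.2, 216.5]), array([376, 210,   7,  13], dtype=int32)), (array([320.5, 229.9]), array([317, 223,   8,  14], dtype=int32)), (array([348.7, 235.6]), array([346, 229,   7,  14], dtype=int32)), (array([378., 239.]), array([375, 232,   7,  16], dtype=int32))]
foot 293.0 321.0 7.3 [0.4587 0.0445 0.086 ]
foot 292.5 310.0 8.7 [0.484  0.0462 0.086 ]
foot 324.0 305.5 6.9 [ 0.4957 -0.0271  0.086 ]
foot 291.5 290.0 10.0 [0.5304 0.0496 0.086 ]
foot 330.0 284.5 10.0 [ 0.5447 -0.0405  0.086 ]
foot 292.0 276.5 9.3 [0.562  0.0492 0.086 ]
foot 294.5 259.0 8.7 [0.6034 0.0442 0.086 ]
[ 0.0885243  -0.78448771  0.67101516] 37.3833
```

Its bar top matches the side view at 172 mm just as the others do, so it stands flat inside its own place.

```bash
python3 -c "
from cell import hand_in
print(hand_in())"
```

```text
the job is handed in; nothing more can be done
None
```

I put all five stamps present upright in their own places in the bath, pressed the start button fully down and let it go, and handed the job in at about 37 s; after placing, the last stamp was knocked about 1 cm within its place, but by the images it still stood flat.

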